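# Balance the press lever on the trimming post

## Task

The steel press lever has a ballast weight locked somewhere inside it that cannot be seen. Lift it off its rack, keeping it level, find by trial lifts where it balances, and leave it lying balanced and level across the orange saddle on top of the post stand, in the saddle's channel, touching nothing else. Handle it gently, do not let it tip or press it hard on rack or stand, and leave the other things on the bench alone.

Things in the scene. Friction and masses are not known exactly. Their poses are not given: they have to be found in the camera images.
- lever: press lever: straight steel tube 360 mm long (own x), 16 wide (y), 30 high (z up), black ball knob (dia 34) on its -x end, red band and fork on +x; 410 overall; 0.35-0.6 kg. Origin: mid-length of the tube, underside. Hidden ballast: balance point up to 80 mm either side of origin along x. Held off balance, it loads the gripper with weight x distance. Starts in the rack along the rack's y
- rack: fixed wooden plank 100 x 300 x 14 mm with two blue rests that hold the lever. Origin: centre of the plank's underside on the table; long axis = own y. The rests stand at y = +125 and -125 mm, each 12 mm long along y and 44 mm wide; the lever's underside lies 70 mm above the table between lips 8 mm high, 22 mm apart
- rack_rest (a point): point midway between the two rests at the height of their resting faces (70 mm above the table)
- stand: fixed post stand: paper-wrapped block 100 x 100 x 60 mm with green dots, a thin steel post and on it an orange saddle. Origin: centre of the block's underside on the table. The saddle's channel runs along the stand's own y
- saddle (a point): centre of the saddle's flat resting face, 135 mm above the table. The face is 18 mm long along the stand's y and lies between two lips 6 mm high, 22 mm apart (in the stand's x), each 8 mm thick. The lever, either way round, stays level on it only when its balance point is over the face, so within 9 mm of this point
- disc0: clear plastic moulding, round, 48 mm diameter, 11 mm high, with three studs, on the table near the stand; origin centre of underside
- disc1: like disc0, lying on the rack's plank
- disc2: like disc0, on the table at the back
- cutters: side cutters with red handles, 130 mm long (own x), 65 mm wide, 15 mm high, on the table near the stand; origin on the underside near the pivot
- tape: yellow tape roll, 90 mm outer diameter, 24 mm high; origin centre of underside
- jar: white jar with blue cap, 52 mm diameter, 75 mm high; origin centre of underside
- tray: blue open tray 90 x 120 x 35 mm; origin centre of underside

How it is judged:
On the way:
1. the lever is lifted clear of the rack, level (height (world z) of lever above 0.08 m and contact force between lever and rack below 0.1 N and angle between lever's own x axis and vertical between 1.47 and 1.67 rad), for 0.2 s.
At the end, for the whole second after the job is handed in: the lever lies released and at rest in the saddle's channel (underside within 3 mm of the saddle's face, sideways within 7 mm), upright and level within 2.3 degrees, carried by the stand alone and clear of the rack (angle between lever's own x axis and vertical between 1.53 and 1.61 rad and angle between lever's own z axis and vertical below 0.08 rad and y of saddle in the frame of lever between -0.007 and 0.007 m and z of saddle in the frame of lever between -0.003 and 0.003 m and contact force between lever and stand above 1 N and contact force between lever and rack below 0.1 N and linear speed of lever below 0.01 m/s and angular speed of lever below 0.05 rad/s); the robot touches nothing.
It fails at once if the lever is tipped more than 14 degrees from level (angle between lever's own x axis and vertical below 1.32 rad or angle between lever's own x axis and vertical above 1.82 rad).
It fails at once if the lever is pressed or dropped on the stand or the rack with more than 25 N (contact force between lever and stand above 25 N or contact force between lever and rack above 25 N).
It fails at once if a bystander is moved more than 15 mm (distance of any of disc0, disc1, disc2, cutters, tape, jar, tray from where it was at the start of the episode above 0.015 m).
It also fails if it takes over 67 s, if anything falls off the work surface, if the arm or the gripper's body presses on something with over 40 N, if the wrist force passes 120 N, or if a joint passes its speed limit or range.

## Robot

A 6-joint arm with a two-finger parallel gripper is mounted at the origin on the work surface. World frame = base frame: x ahead of the robot, y to its left, z up, the work surface at z = 0. Lengths are in m, angles in rad, forces in N, time in s.
With the tool pointing down it reaches from about 0.35 to 0.975 m from the base axis. Payload 4.9 kg.
Tool frame: the origin (TCP) lies on the centre line of the jaws, within the pads' length; the fingertips stand manip.tip_reach ahead of it and the grasp point (between the pads) is the TCP (manip.tip_reach is the distance from the TCP to the fingertips, in m); z points along the fingers, y is the line along which they close (so a half turn about z gives the same grasp; the last joint's range is limited). The gripper opens to 85 mm and grips with 20 to 120 N. Pads are 22 mm wide; open, the fingers measure 114 mm over their backs; the gripper's body (76 mm by 85 mm) begins 54 mm behind the grasp point. The pads swing forward as they close: fully open they stand 13 mm farther back than shut.
Start: joints at [-1.379, 0.053, 1.613, -0, 1.476, -0.119], TCP at [0.191, -0.595, 0.211] pointing down, gripper open.
Joint ranges: [-3.01, 3.01], [-1.01, 2.22], [0.06, 2.58], [-1.02, 4.17], [0.09, 2.62], [-3.14, 3.14]. Speed limits (rad/s): [2.57, 2.57, 3.14, 3.14, 3.14, 3.14].

## Interface

Orientations are given as a unit quaternion [w, x, y, z].
In Python, from plant import manip gives the robot as it stands. The module is installed in compiled form; this text tells all that it offers.
- The arm moves only by the tool move_arm, never from a script. Its argument "rows" is a list of rows, each a list of 7 numbers: the shift along the tool's x, y, z in cm, then the turn, a rotation vector about the tool's x, y, z in degrees, then the opening, from -1 (shut) to 1 (fully open). In form: [[tx, ty, tz, ax, ay, az, jaw], ...]. A call has 1 to 20 rows; each row shifts and turns the commanded pose from where the row before left it, along the tool's axes as they then stand; what a row does not reach is not made up. A row lasts 1/12 s, in which the tool goes at most 41.7 mm and 7.16 degrees, less where a joint would pass 70% of its speed; a pose out of reach is approached as far as the arm can. A call is refused whole if a number of a shift passes 4.17 or a number of a turn 7.16, either way. A call with a gripper value outside its range is refused whole. The fingers move at their own pace and stop on an object; the grip force is fixed at half the most. Time passes only in rows, so rows that do not move let the fingers close. It gives the time, the measured TCP pose, the force, the opening and the grip force at its end, in the units of the state.
- manip.state(): the state, without advancing time (a new reading comes with each control period).
- manip.grab_frame(name): name is "scene" or "top" or "wrist"; returns a dict with "img" (384x512x3 uint8, blue, green, red), "mtx" (3x3 intrinsics, pixels), "k1" (the pictures are not rectified: a ray, as slopes to the right and down, at radius r is drawn at 1 + k1 r^2 times it, then the intrinsics apply), "R" (3x3) and "t" (3): a world point X has camera coordinates R X + t. Camera axes: x right, y down, z forward; pixel columns grow to the right and rows downward; lengths in m; the calibration is good to about 2 mm. A picture is of the moment at which its call begins. There is no depth.
- manip.job_done(): hands the job in; it is judged then, once.
The state is a dict: "time": time; "joint_pos": joint angles; "joint_vel": joint speeds; "joint_efforts": joint torques, N m; "tool_pos": TCP position; "tool_rot": TCP orientation; "contact_force": force on the tool from outside, world axes, zero at the start; "ft_torque": the same for the moment, N m; "gripper_width": opening from 0.0 (shut) to 1.0 (fully open); "grasp_force": force on a finger pad.
Only numpy, scipy, OpenCV 4.12 (cv2) and the standard library are available. Lean on these libraries where they do the work, as an engineer would, in place of code of your own. Each camera call takes 0.05 s, during which the arm holds its last target. There are 200 camera calls.

## Working session

There is one attempt and no reset: what is moved stays moved. The work goes in short steps, Python scripts to look and compute and a tool call to move; the robot and the scene stay as the last step left them, time stands still between calls to the robot, and variables do not carry over. Pictures are saved under pics/ and viewed, at most 11 in all, crops included, and the job is handed in when it is done.

Besides the shell and the picture viewer there is one more tool, called after "Call:" in YAML: its name, and indented under it one key for each argument. move_arm: Moves the arm, as the interface text tells. Its arguments: {"type":"object","properties":{"rows":{"type":"array","items":{"type":"array","items":{"type":"number"}}}},"required":["rows"]}

```bash
mkdir -p pics; cat > h.py <<'E'
import numpy as np, cv2
from plant import manip
def grab(n,f=None):
    d=manip.grab_frame(n)
    if f: cv2.imwrite('pics/'+f+'.png',d['img'])
    np.savez('pics/'+(f or n)+'.npz',**{k:d[k] for k in d}); return d
def ray(d,u,v):
    K=d['mtx']; p=np.array([(u-K[0,2])/K[0,0],(v-K[1,2])/K[1,1]]); q=p.copy()
    for _ in range(20): q=p/(1+d['k1']*(q@q))
    R=d['R']; return -R.T@d['t'], R.T@np.array([q[0],q[1],1])
def onz(d,u,v,z):
    c,r=ray(d,u,v); return c+r*(z-c[2])/r[2]
def tri(*a):
    A=np.zeros((3,3));b=np.zeros(3)
    for d,u,v in a:
        c,r=ray(d,u,v); r=r/np.linalg.norm(r); P=np.eye(3)-np.outer(r,r); A+=P;b+=P@c
    return np.linalg.solve(A,b)
def proj(d,X):
    p=d['R']@np.array(X)+d['t']; s=p[:2]/p[2]; s=s*(1+d['k1']*(s@s)); return d['mtx'][:2,:2]@s+d['mtx'][:2,2]
def load(f): return dict(np.load('pics/'+f+'.npz'))
E
python3 - <<'E'
from h import *
a=grab('scene','s0');b=grab('top','t0')
for d in (a,b): print(-d['R'].T@d['t'],d['mtx'][0,0])
s=manip.state();print(s);print(manip.tip_reach)
E
```

```text
[ 1.17152387 -0.18924102  0.67929405] 371.1013749532585
[0.3943089  0.06730832 0.99766476] 373.6497689346706
{'time': 0.1, 'joint_pos': array([-1.37898895e+00,  5.33147664e-02,  1.61412514e+00,  1.54461204e-05,
        1.47600430e+00, -1.18996213e-01]), 'joint_vel': array([ 0.00078931, -0.00273198, -0.00321628,  0.00077295,  0.00058425,
        0.00020971]), 'joint_efforts': array([-1.56108131e-04, -3.94908679e+01, -3.71361530e+01, -1.98456728e-04,
        3.92823436e-03, -1.22579101e-05]), 'tool_pos': array([ 0.19103394, -0.59447077,  0.20949001]), 'tool_rot': array([-9.25438676e-04,  9.87949113e-01,  1.54776268e-01, -2.60132187e-05]), 'contact_force': array([-0.05926428, -0.16363862, -0.70615639]), 'ft_torque': array([-0.00954906, -0.02338789, -0.02654377]), 'grasp_force': 0.0, 'gripper_width': 1.0011916337568494}
0.019
```

View pics/s0.png

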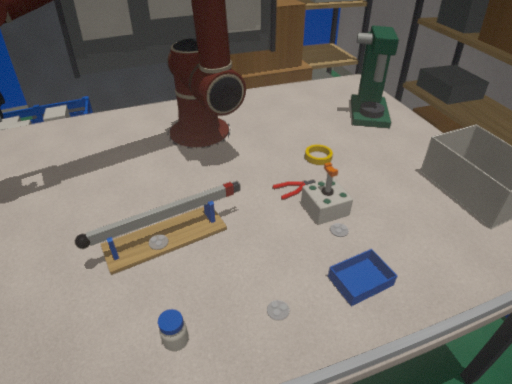

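View pics/t0.png

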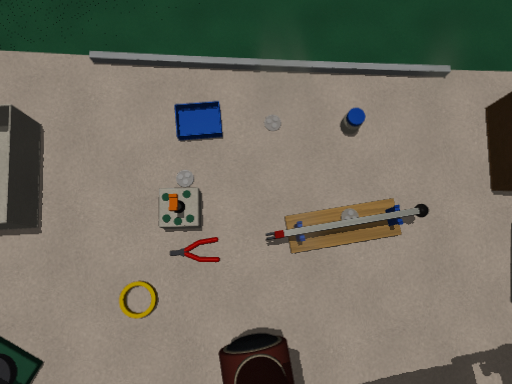

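The top view shows the lever from the fork (275,236) to the knob (421,210), with the rack around (343,225). The stand is at (179,207) with the saddle at (174,203), and the cutters are at (195,250). In the scene view the knob is at (83,241), the red band at (233,190) and the saddle at (331,170). I'll zoom in on these.

```bash
python3 - <<'E'
import cv2,numpy as np
s=cv2.imread('pics/s0.png');t=cv2.imread('pics/t0.png')
def c(im,x,y,w,h,k): return cv2.resize(im[y:y+h,x:x+w],None,fx=k,fy=k,interpolation=cv2.INTER_CUBIC)
o=np.zeros((600,800,3),np.uint8)
def put(p,x,y): o[y:y+p.shape[0],x:x+p.shape[1]]=p
put(c(t,260,195,175,62,4),0,0)       # top lever 700x248
put(c(t,152,180,56,56,6),0,255)      # 336x336 
put(c(s,296,155,60,66,5),340,255)     # 300x330
cv2.imwrite('pics/z1.png',o)
o=c(s,70,170,190,110,4); cv2.imwrite('pics/z2.png',o)
E
```

```text
(no output)
```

View pics/z1.png

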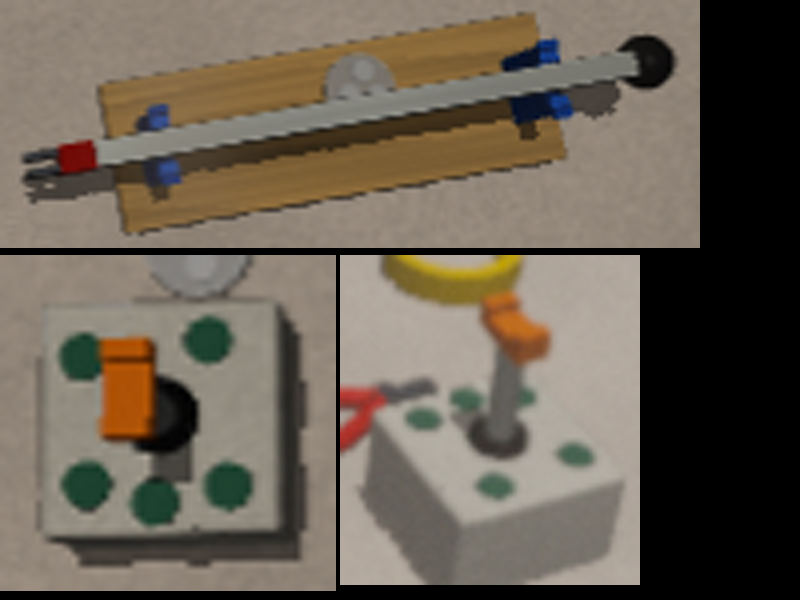

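View pics/z2.png

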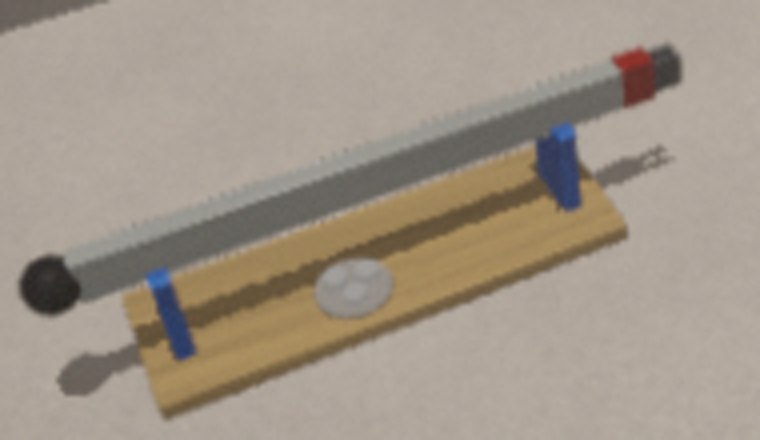

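The zooms give the knob, band edge, saddle lips and block corners in both views, so I'll triangulate them.

```bash
python3 - <<'E'
from h import *
s,t=load('s0'),load('t0')
np.set_printoptions(precision=4,suppress=True)
k=tri((s,82.5,241),(t,421.25,210.25)); b=tri((s,224,188),(t,284.25,233))
print('knob',k,'band',b)
n=tri((s,333.4,171.6),(t,173.2,195.7));f=tri((s,328,163.8),(t,173.2,209.2));print('lips',n,f,(n+f)/2)
print('saddle z.136',onz(t,173.2,202.3,.137))
for c in [(42,305),(280,302),(282,528),(42,535)]: print('blk',onz(t,c[0]/6+152,c[1]/6+137.5,.06))
for c in [(98,86),(534,13),(565,157),(127,233)]: print('rack',onz(t,c[0]/4+260,c[1]/4+195,.014))
kt=onz(t,421.25,210.25,.085); bt=onz(t,284.25,233,.1); d=bt-kt; print('top',kt,bt,np.hypot(d[0],d[1]),np.degrees(np.arctan2(d[1],d[0])))
for n,u,v in [('jar',355,118),('tray',198,120),('d2',273,123),('tape',138,300),('cut',195,250),('d0',185,179)]: print(n,onz(t,u,v,.02)[:2])
E
```

```text
knob [ 0.5268 -0.3733  0.0852] band [ 0.4612 -0.0293  0.0951]
lips [0.5382 0.2329 0.1365] [0.507  0.2321 0.1392] [0.5226 0.2325 0.1379]
saddle z.136 [0.5226 0.2316 0.137 ]
blk [0.5687 0.2836 0.06  ]
blk [0.5729 0.1845 0.06  ]
blk [0.4772 0.1794 0.06  ]
blk [0.472  0.2777 0.06  ]
rack [ 0.5106 -0.0398  0.014 ]
rack [ 0.5678 -0.3344  0.014 ]
rack [ 0.4712 -0.3515  0.014 ]
rack [ 0.4144 -0.0597  0.014 ]
top [ 0.5268 -0.374   0.085 ] [ 0.4605 -0.0302  0.1   ] 0.35014701361486256 100.91443402188497
jar [ 0.7892 -0.2319]
tray [0.7679 0.1995]
d2 [ 0.767  -0.0049]
tape [0.291  0.3266]
cut [0.4173 0.1915]
d0 [0.6032 0.2265]
```

Call:
move_arm:
  rows:
    - [0,0,0,0,0,-6.93,1]
    - [0,0,0,0,0,-6.93,1]
    - [0,0,0,0,0,-6.93,1]
    - [0,0,0,0,0,-6.93,1]
    - [0,0,0,0,0,-6.93,1]
    - [0,0,0,0,0,-6.93,1]
    - [0,0,0,0,0,-6.93,1]
    - [0,0,0,0,0,-6.93,1]
    - [0,0,0,0,0,-6.93,1]
    - [0,0,0,0,0,-6.93,1]
    - [0,0,0,0,0,-6.93,1]
    - [0,0,0,0,0,-6.93,1]

```text
time: 1.1
tool_pos: [0.191, -0.5947, 0.2099]
tool_rot: [-0.0, 0.634, 0.773, 0.0]
contact_force: [0.4, -0.8, 0.4]
gripper_width: 0.997
grasp_force: 0.0
```

Call:
move_arm:
  rows:
    - [2.24,2.48,0,0,0,0,1]
    - [2.24,2.48,0,0,0,0,1]
    - [2.24,2.48,0,0,0,0,1]
    - [2.24,2.48,0,0,0,0,1]
    - [2.24,2.48,0,0,0,0,1]
    - [2.24,2.48,0,0,0,0,1]
    - [2.24,2.48,0,0,0,0,1]
    - [2.24,2.48,0,0,0,0,1]
    - [2.24,2.48,0,0,0,0,1]
    - [2.24,2.48,0,0,0,0,1]
    - [2.24,2.48,0,0,0,0,1]
    - [2.24,2.48,0,0,0,0,1]
    - [2.24,2.48,0,0,0,0,1]
    - [2.24,2.48,0,0,0,0,1]
    - [2.24,2.48,0,0,0,0,1]
    - [0,0,0,0,0,0,1]
    - [0,0,0,0,0,0,1]

```text
time: 2.52
tool_pos: [0.4927, -0.193, 0.21]
tool_rot: [-0.001, 0.635, 0.772, -0.0]
contact_force: [0.1, 0.5, 0.0]
gripper_width: 0.999
grasp_force: 0.0
```

```bash
cat >> h.py <<'E'
from scipy.spatial.transform import Rotation as Ro
np.set_printoptions(precision=4,suppress=True)
def st(target=None,yaw=None):
    s=manip.state(); q=s['tool_rot']; R=Ro.from_quat(q[[1,2,3,0]]).as_matrix()
    print('t',round(s['time'],2),'p',s['tool_pos'],'yaw',round(np.degrees(np.arctan2(R[1,0],R[0,0])),2),'ztool',R[:,2],'F',s['contact_force'],'T',s['ft_torque'],'w',round(s['gripper_width'],3),'g',round(s['grasp_force'],1))
    if target is not None: print('delta tool cm',R.T@(np.array(target)-s['tool_pos'])*100)
    if yaw is not None: print('dyaw about tool z',-(yaw-np.degrees(np.arctan2(R[1,0],R[0,0]))))
    return s
E
python3 - <<'E'
from h import *
st([.4913,-.194,.2095],101)
grab('wrist','w0')
E
```

```text
t 2.52 p [ 0.4927 -0.193   0.21  ] yaw 101.15 ztool [-0.0012  0.0003 -1.    ] F [0.0603 0.5187 0.0095] T [ 0.0585  0.0187 -0.0357] w 0.999 g 0.0
delta tool cm [-0.067  -0.1548  0.05  ]
dyaw about tool z 0.15122919384353395
```

View pics/w0.png

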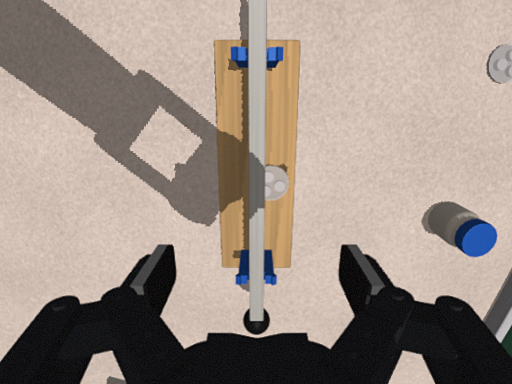

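The wrist view shows the lever running vertically, at column ~257, between the open fingers, with the rests at rows 55 and 268. I'll measure its edges exactly.

```bash
python3 - <<'E'
from h import *
d=load('w0'); im=d['img'].astype(float)
P=[]
for r in (15,30,90,110,130,150,220,235,290,305):
    g=cv2.GaussianBlur(im,(1,3),0)[r,235:280].mean(1); e=np.diff(g)
    a=235+np.argmax(e[:20])+.5; b=235+15+np.argmin(e[15:])+.5
    p,q=onz(d,a,r,.1),onz(d,b,r,.1); m=(p+q)/2; P.append(m)
    print(r,a,b,np.linalg.norm(p-q),m)
P=np.array(P); c=np.polyfit(P[:,1],P[:,0],1); print('yaw',90+np.degrees(np.arctan(-c[0])),'x at y=-.194',np.polyval(c,-.194))
print('knob',onz(d,257,321,.085))
st([np.polyval(c,-.194),-.194,.098])
E
```

```text
15 248.5 265.5 0.014549837647511027 [ 0.4636 -0.0464  0.1   ]
30 248.5 265.5 0.014705800027810637 [ 0.4659 -0.0581  0.1   ]
90 248.5 264.5 0.01451867910308188 [ 0.475  -0.1073  0.1   ]
110 248.5 264.5 0.014779333156585153 [ 0.4784 -0.1246  0.1   ]
130 248.5 264.5 0.01505904762784847 [ 0.4819 -0.1425  0.1   ]
150 248.5 263.5 0.01439919738348841 [ 0.4851 -0.1612  0.1   ]
220 248.5 263.5 0.01555945711519633 [ 0.499  -0.2327  0.1   ]
235 248.5 262.5 0.014793034417957993 [ 0.5018 -0.2497  0.1   ]
290 249.5 260.5 0.01252084150291712 [ 0.5145 -0.318   0.1   ]
305 250.5 260.5 0.011639446466842663 [ 0.519  -0.3385  0.1   ]
yaw 100.68158935107704 x at y=-.194 0.49147080491065487
knob [ 0.5279 -0.3747  0.085 ]
t 2.57 p [ 0.4922 -0.194   0.2101] yaw 101.05 ztool [-0.0011  0.     -1.    ] F [ 0.0449  0.5483 -0.0492] T [ 0.028  -0.0116 -0.0069] w 1.003 g 0.0
delta tool cm [ 0.0142 -0.0593 11.2065]
```

Call:
move_arm:
  rows:
    - [0,-0.08,2.5,0,0,0.2,1]
    - [0,0,2.5,0,0,0,1]
    - [0,0,2.5,0,0,0,1]
    - [0,0,2,0,0,0,1]
    - [0,0,1.3,0,0,0,1]
    - [0,0,0.5,0,0,0,1]
    - [0,0,0,0,0,0,1]
    - [0,0,0,0,0,0,1]

```text
time: 3.23
tool_pos: [0.4919, -0.1954, 0.0985]
tool_rot: [0.001, 0.638, 0.77, 0.0]
contact_force: [-0.4, 0.0, -0.0]
gripper_width: 1.005
grasp_force: 0.0
```

Call:
move_arm:
  rows:
    - [0,0,0,0,0,0,-1]
    - [0,0,0,0,0,0,-1]
    - [0,0,0,0,0,0,-1]
    - [0,0,0,0,0,0,-1]
    - [0,0,0,0,0,0,-1]
    - [0,0,0,0,0,0,-1]
    - [0,0,0,0,0,0,-1]
    - [0,0,0,0,0,0,-1]
    - [0,0,0,0,0,0,-1]
    - [0,0,0,0,0,0,-1]
    - [0,0,0,0,0,0,-1]
    - [0,0,0,0,0,0,-1]

```text
time: 4.23
tool_pos: [0.4916, -0.1945, 0.0976]
tool_rot: [-0.0, 0.638, 0.77, 0.0]
contact_force: [-0.6, -0.9, 0.1]
gripper_width: -0.001
grasp_force: 0.0
```

```bash
python3 - <<'E'
from h import *
st()
E
```

```text
t 4.23 p [ 0.4916 -0.1945  0.0976] yaw 100.76 ztool [-0.      0.0001 -1.    ] F [-0.6422 -0.9157  0.0856] T [-0.0218  0.0259  0.0741] w -0.001 g 0.0
```

The gripper shut on nothing. I need to look before doing anything else.

```bash
python3 - <<'E'
from h import *
w=grab('wrist','w1');s=grab('scene','s1')
o=np.zeros((440,800,3),np.uint8)
o[:300,:400]=cv2.resize(w['img'],(400,300))
o[:,400:]=cv2.resize(s['img'][150:370-0,60:260],(400,440))
cv2.imwrite('pics/c1.png',o)
E
```

```text
(no output)
```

View pics/c1.png

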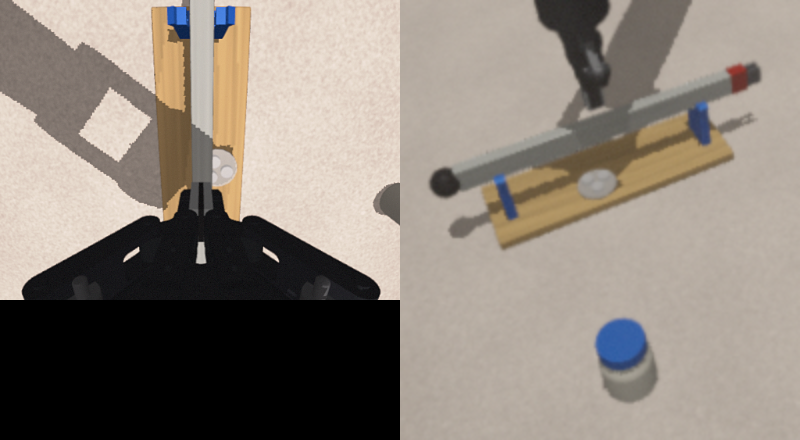

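```bash
python3 - <<'E'
from h import *
s,w=load('s1'),load('w1'); p=manip.state()['tool_pos']
for X in (p,p-[0,0,.019],[.4915,-.1945,.1],[.4915,-.1945,.07]):
    u=proj(s,X); v=proj(w,X); print(X,'scene',u,'crop',400+(u[0]-60)*2,(u[1]-150)*2,'wrist',v,'crop',v*400/512)
print(-w['R'].T@w['t'], w['R'])
E
```

```text
[ 0.4916 -0.1945  0.0976] scene [158.9135 209.3365] crop 597.8269864402869 118.67292404957595 wrist [257.6367 231.0264] crop [201.2787 180.4894]
[ 0.4916 -0.1945  0.0786] scene [160.248  215.2565] crop 600.4959389155254 130.51308341909066 wrist [257.5545 219.0366] crop [201.2145 171.1223]
[0.4915, -0.1945, 0.1] scene [158.7459 208.5334] crop 597.4917831226958 117.06689428864536 wrist [257.4205 232.6342] crop [201.1098 181.7454]
[0.4915, -0.1945, 0.07] scene [160.8446 217.8388] crop 601.6892028863388 135.6776597812489 wrist [257.3258 214.2285] crop [201.0358 167.366 ]
[ 0.4766 -0.1178  0.2605] [[ 0.9826  0.1856  0.0007]
 [ 0.1765 -0.9354  0.3064]
 [ 0.0576 -0.3009 -0.9519]]
```

```bash
python3 - <<'E'
from h import *
s,w=load('s1')['img'],load('w1')['img']
o=np.zeros((600,800,3),np.uint8)
o[:480,:400]=cv2.resize(w[200:320,207:307],(400,480),interpolation=cv2.INTER_CUBIC)
o[:480,400:]=cv2.resize(s[165:245,125:192],(400,480),interpolation=cv2.INTER_CUBIC)
cv2.imwrite('pics/c2.png',o)
E
```

```text
(no output)
```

View pics/c2.png

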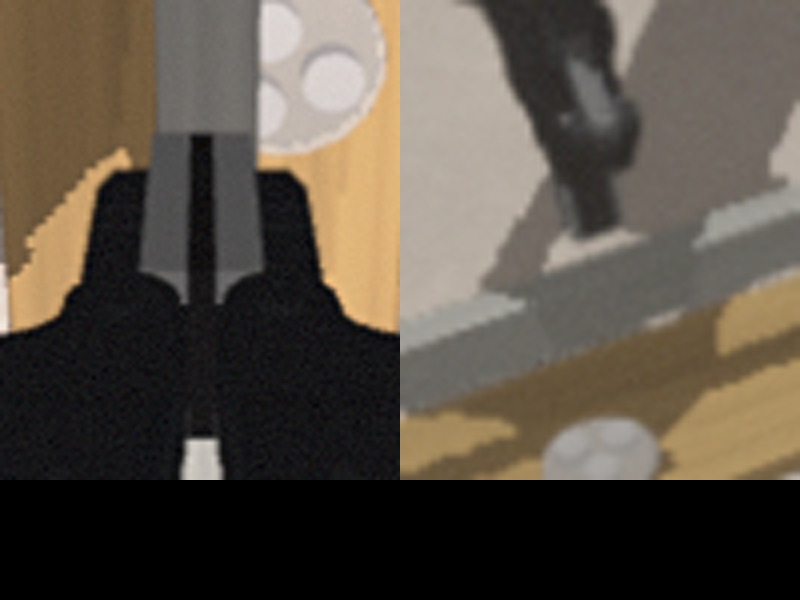

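```bash
python3 - <<'E'
from h import *
s,w=load('s1'),load('w1')
print(tri((s,156.3,204.2),(w,257,233))); 
for d,u,v in((s,156.3,204.2),(w,257,233)):
    c,r=ray(d,u,v); 
    for z in (.1,.11,.12): print(c+r*(z-c[2])/r[2])
# knob position again
s0=load('s0'); 
print(abs(s['img'][225:260,65:100].astype(int)-s0['img'][225:260,65:100]).mean())
E
```

```text
[ 0.4893 -0.1943  0.11  ]
[ 0.4741 -0.198   0.1   ]
[ 0.4861 -0.1978  0.11  ]
[ 0.4982 -0.1977  0.12  ]
[ 0.4913 -0.1948  0.1   ]
[ 0.4904 -0.19    0.11  ]
[ 0.4895 -0.1852  0.12  ]
6.9602721088435375
```

```bash
python3 - <<'E'
from h import *
from scipy.optimize import least_squares as LS
w=load('w0'); 
# rack corners from known size/pose (top view fit)
c=np.array([.491,-.196]); a=np.radians(101); ey=np.array([np.cos(a),np.sin(a)]); ex=np.array([ey[1],-ey[0]])
X=[np.r_[c+sx*.05*ex+sy*.15*ey,.014] for sx,sy in((-1,1),(1,1),(1,-1),(-1,-1))]
U=np.array([(214,40),(299,40),(291,267),(222,267)])
P=np.array([proj(w,x) for x in X]); print(P-U)
def f(o):
    R=Ro.from_rotvec(o[3:6]).as_matrix()@w['R']; cam=-w['R'].T@w['t']+o[:3]
    d=dict(w); d['R']=R; d['t']=-R@cam
    return np.concatenate([(np.array([proj(d,x) for x in X])-U).ravel(), o[3:]*0])
g=lambda o: f(np.r_[o,0,0,0])
r=LS(g,np.zeros(3)); print(r.x,r.fun); r=LS(f,np.zeros(6)); print(r.x,r.fun)
st()
E
```

```text
[[-2.0256 -1.4375]
 [ 0.2034 -1.3357]
 [-0.9872  0.6669]
 [-0.87    0.5569]]
[-0.0013  0.0007  0.0034] [-0.5626  0.0203  0.7629  0.1438 -0.4715 -0.0601  0.2174 -0.1625  0.
  0.      0.    ]
[ 0.0007 -0.0107  0.0072 -0.0282 -0.0002 -0.0012] [ 0.0301 -0.0362 -0.0379 -0.0056 -0.1113  0.0333  0.1205  0.0168 -0.
 -0.     -0.    ]
t 4.33 p [ 0.4916 -0.1945  0.0976] yaw 100.77 ztool [ 0.  0. -1.] F [-0.2986 -0.5626  0.8405] T [-0.0018  0.0132 -0.0417] w 0.001 g 0.0
```

The image shows the jaws closed about 20 mm above the lever top, at (590,235) in the crop. The real fingertips therefore sit roughly 40 mm short of where tip_reach puts them. The camera pose itself checks out to about 3 mm. I'll open, go 40 mm lower, which is still safe above the plank, and close again.

Call:
move_arm:
  rows:
    - [0,0,0,0,0,0,1]
    - [0,0,0,0,0,0,1]
    - [0,0,0,0,0,0,1]
    - [0,0,0,0,0,0,1]
    - [0,0,0,0,0,0,1]
    - [0,0,0,0,0,0,1]
    - [0,0,0,0,0,0,1]
    - [0,0,0,0,0,0,1]
    - [0,0,1,0,0,0,1]
    - [0,0,1,0,0,0,1]
    - [0,0,1,0,0,0,1]
    - [0,0,0.5,0,0,0,1]
    - [0,0,0.5,0,0,0,1]
    - [0,0,0,0,0,0,1]
    - [0,0,0,0,0,0,1]

```text
time: 5.58
tool_pos: [0.4914, -0.1944, 0.0571]
tool_rot: [-0.0, 0.638, 0.77, -0.0]
contact_force: [-0.1, -0.5, 0.3]
gripper_width: 0.998
grasp_force: 0.0
```

```bash
python3 - <<'E'
from h import *
st()
s=grab('scene','s2')['img'];w=grab('wrist','w2')['img'];t=grab('top','t2')['img']
o=np.zeros((600,800,3),np.uint8)
o[:300,:400]=cv2.resize(w,(400,300))
o[:480,400:]=cv2.resize(s[150:246,120:200],(400,480),interpolation=cv2.INTER_CUBIC)
o[300:600,:400]=cv2.resize(t[185:260,280:380],(400,300),interpolation=cv2.INTER_CUBIC)
cv2.imwrite('pics/c3.png',o)
E
```

```text
t 5.58 p [ 0.4914 -0.1944  0.0571] yaw 100.77 ztool [-0.0008  0.0005 -1.    ] F [-0.1343 -0.4779  0.2743] T [-0.0184  0.0207 -0.0328] w 0.998 g 0.0
```

View pics/c3.png

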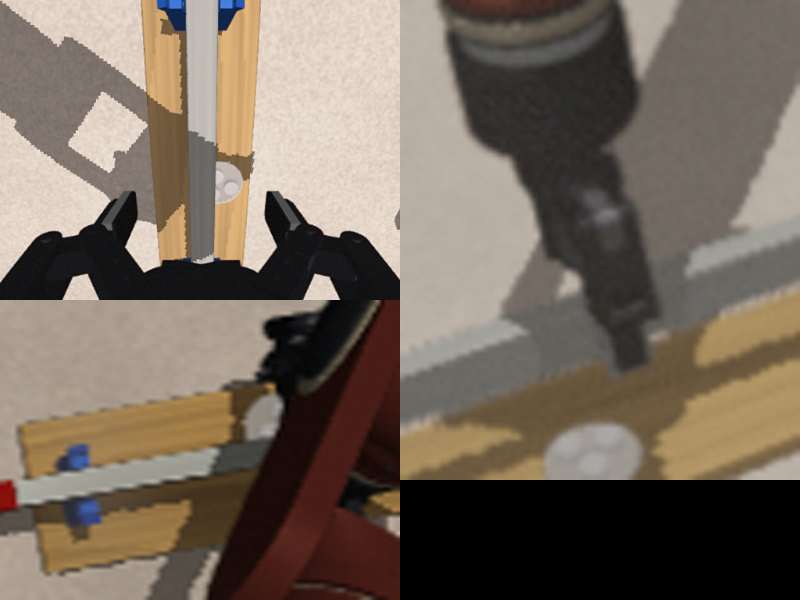

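```bash
python3 - <<'E'
from h import *
s=load('s2')
for z in (.05,.06,.07,.08,.09,.1,.11): print(z,onz(s,166,224.4,z))
print(proj(s,[.54,-.185,.05]),proj(s,[.54,-.185,.09]))
E
```

```text
0.05 [ 0.4965 -0.186   0.05  ]
0.06 [ 0.5072 -0.186   0.06  ]
0.07 [ 0.518  -0.1861  0.07  ]
0.08 [ 0.5287 -0.1861  0.08  ]
0.09 [ 0.5394 -0.1862  0.09  ]
0.1 [ 0.5501 -0.1862  0.1   ]
0.11 [ 0.5609 -0.1863  0.11  ]
[169.2197 236.6737] [166.5513 224.4542]
```

Open, the fingertips measure z≈0.09, so they'll be at ≈0.078 once closed, as planned. Closing.

Call:
move_arm:
  rows:
    - [0,0,0,0,0,0,-1]
    - [0,0,0,0,0,0,-1]
    - [0,0,0,0,0,0,-1]
    - [0,0,0,0,0,0,-1]
    - [0,0,0,0,0,0,-1]
    - [0,0,0,0,0,0,-1]
    - [0,0,0,0,0,0,-1]
    - [0,0,0,0,0,0,-1]
    - [0,0,0,0,0,0,-1]
    - [0,0,0,0,0,0,-1]

```text
time: 6.57
tool_pos: [0.4919, -0.1947, 0.0579]
tool_rot: [0.0, 0.638, 0.77, 0.0]
contact_force: [0.3, 0.5, 2.2]
gripper_width: 0.173
grasp_force: 60.6
```

```bash
python3 - <<'E'
from h import *
st()
E
```

```text
t 6.57 p [ 0.4919 -0.1947  0.0579] yaw 100.77 ztool [ 0.0004 -0.0002 -1.    ] F [0.2647 0.5051 2.2419] T [ 0.0548 -0.0038  0.0599] w 0.173 g 60.6
```

Call:
move_arm:
  rows:
    - [0,0,-0.1,0,0,0,-1]
    - [0,0,-0.1,0,0,0,-1]
    - [0,0,-0.1,0,0,0,-1]
    - [0,0,-0.1,0,0,0,-1]
    - [0,0,0,0,0,0,-1]
    - [0,0,0,0,0,0,-1]

```text
time: 7.07
tool_pos: [0.4912, -0.1943, 0.0611]
tool_rot: [-0.001, 0.638, 0.77, -0.0]
contact_force: [-0.4, -0.4, -3.7]
gripper_width: 0.175
grasp_force: 59.7
```

```bash
cat >> h.py <<'E'
def avg(n=8):
    F=[];T=[]
    for _ in range(n): manip.grab_frame('wrist'); s=manip.state(); F.append(s['contact_force']);T.append(s['ft_torque'])
    s=st(); R=Ro.from_quat(s['tool_rot'][[1,2,3,0]]).as_matrix(); F=np.mean(F,0);T=np.mean(T,0)
    print('avgF',F,'T',T,'T tool',R.T@T, 'balance offset along tool x (mm)',1000*(T@R[:,1])/F[2])
E
python3 - <<'E'
from h import *
avg()
E
```

```text
t 7.47 p [ 0.4916 -0.1946  0.0616] yaw 100.77 ztool [-0. -0. -1.] F [ 0.062  -0.2863 -4.8275] T [0.2444 0.0576 0.0104] w 0.173 g 59.7
avgF [-0.208  -0.1193 -4.6485] T [ 0.2086  0.0371 -0.0062] T tool [-0.0025  0.2118  0.0062] balance offset along tool x (mm) -45.57189992422259
```

The load is 4.65 N, and the balance point is about 45 mm toward the knob. I'll set it down, open and regrip there.

Call:
move_arm:
  rows:
    - [0,0,0.1,0,0,0,-1]
    - [0,0,0.1,0,0,0,-1]
    - [0,0,0.1,0,0,0,-1]
    - [0,0,0.07,0,0,0,-1]
    - [0,0,0,0,0,0,-1]
    - [0,0,0,0,0,0,0]
    - [0,0,0,0,0,0,0]
    - [0,0,0,0,0,0,0]
    - [0,0,0,0,0,0,0]
    - [-0.9,0,0,0,0,0,0]
    - [-0.9,0,0,0,0,0,0]
    - [-0.9,0,0,0,0,0,0]
    - [-0.9,0,0,0,0,0,0]
    - [-0.9,0,0,0,0,0,0]
    - [0,0,0,0,0,0,0]
    - [0,0,0,0,0,0,0]

```text
time: 8.8
tool_pos: [0.5001, -0.2395, 0.0578]
tool_rot: [-0.0, 0.638, 0.77, 0.0]
contact_force: [0.1, -0.1, 0.6]
gripper_width: 0.502
grasp_force: 0.0
```

```bash
python3 - <<'E'
from h import *
avg(4)
E
```

```text
t 9.0 p [ 0.4999 -0.2384  0.0578] yaw 100.79 ztool [-0.0003  0.0003 -1.    ] F [-0.1189 -0.81   -0.2999] T [ 0.0489  0.0204 -0.0171] w 0.501 g 0.0
avgF [-0.0625 -0.4489  0.0935] T [ 0.013   0.0228 -0.0057] T tool [0.02   0.017  0.0057] balance offset along tool x (mm) 181.89030172055976
```

Call:
move_arm:
  rows:
    - [0,0,0,0,0,0,-1]
    - [0,0,0,0,0,0,-1]
    - [0,0,0,0,0,0,-1]
    - [0,0,0,0,0,0,-1]
    - [0,0,0,0,0,0,-1]
    - [0,0,0,0,0,0,-1]
    - [0,0,0,0,0,0,-1]
    - [0,0,0,0,0,0,-1]
    - [0,0,-0.1,0,0,0,-1]
    - [0,0,-0.1,0,0,0,-1]
    - [0,0,-0.1,0,0,0,-1]
    - [0,0,-0.1,0,0,0,-1]
    - [0,0,-0.2,0,0,0,-1]
    - [0,0,0,0,0,0,-1]
    - [0,0,0,0,0,0,-1]

```text
time: 10.25
tool_pos: [0.5, -0.2389, 0.064]
tool_rot: [0.0, 0.638, 0.77, -0.0]
contact_force: [0.5, -0.1, -3.9]
gripper_width: 0.174
grasp_force: 60.0
```

```bash
python3 - <<'E'
from h import *
avg(12)
E
```

```text
t 10.85 p [ 0.5    -0.2387  0.0639] yaw 100.77 ztool [-0.      0.0001 -1.    ] F [-0.4916  0.9291 -4.8125] T [ 0.0536 -0.0558  0.0071] w 0.171 g 60.0
avgF [ 0.0692  0.2325 -4.6936] T [ 0.0208 -0.0092  0.0059] T tool [-0.0129  0.0187 -0.0059] balance offset along tool x (mm) -3.985524934280805
```

Balance is now within about 3 mm of the grip. Next I lift, turn to the stand's channel and carry it over.

Call:
move_arm:
  rows:
    - [0,0,-0.4,0,0,0,-1]
    - [0,0,-0.8,0,0,0,-1]
    - [0,0,-0.9,0,0,0,-1]
    - [0,0,-0.9,0,0,0,-1]
    - [0,0,-0.9,0,0,0,-1]
    - [0,0,-0.9,0,0,0,-1]
    - [0,0,-0.9,0,0,0,-1]
    - [0,0,-0.9,0,0,0,-1]
    - [0,0,-0.9,0,0,0,-1]
    - [0,0,-0.9,0,0,0,-1]
    - [0,0,-0.6,0,0,0,-1]
    - [0,0,-0.5,0,0,0,-1]
    - [0,0,0,0,0,1,-1]
    - [0,0,0,0,0,2,-1]
    - [0,0,0,0,0,2,-1]
    - [0,0,0,0,0,2,-1]
    - [0,0,0,0,0,0.9,-1]
    - [0,0,0,0,0,0,-1]

```text
time: 12.35
tool_pos: [0.4997, -0.2386, 0.1583]
tool_rot: [-0.001, 0.689, 0.724, -0.0]
contact_force: [0.1, 0.1, -4.4]
gripper_width: 0.171
grasp_force: 59.9
```

Call:
move_arm:
  rows:
    - [0.8,0.08,0,0,0,0,-1]
    - [1.6,0.16,0,0,0,0,-1]
    - [2.4,0.24,0,0,0,0,-1]
    - [2.6,0.26,0,0,0,0,-1]
    - [2.6,0.26,0,0,0,0,-1]
    - [2.6,0.26,0,0,0,0,-1]
    - [2.6,0.26,0,0,0,0,-1]
    - [2.6,0.26,0,0,0,0,-1]
    - [2.6,0.26,0,0,0,0,-1]
    - [2.6,0.26,0,0,0,0,-1]
    - [2.6,0.26,0,0,0,0,-1]
    - [2.6,0.26,0,0,0,0,-1]
    - [2.6,0.26,0,0,0,0,-1]
    - [2.6,0.26,0,0,0,0,-1]
    - [2.6,0.26,0,0,0,0,-1]
    - [2.6,0.26,0,0,0,0,-1]
    - [2.4,0.24,0,0,0,0,-1]
    - [1.6,0.16,0,0,0,0,-1]
    - [0.8,0.08,0,0,0,0,-1]
    - [0,0,0,0,0,0,-1]

```text
time: 14.02
tool_pos: [0.5212, 0.1985, 0.1588]
tool_rot: [-0.0, 0.688, 0.725, -0.0]
contact_force: [-0.9, 1.0, -4.0]
gripper_width: 0.175
grasp_force: 59.9
```

```bash
python3 - <<'E'
from h import *
avg(12); st([.5225,.2336,.15],92.9)
w=grab('wrist','w4');s=grab('scene','s4');t=grab('top','t4')
p=manip.state()['tool_pos']
o=np.zeros((600,800,3),np.uint8)
o[:300,:400]=cv2.resize(w['img'],(400,300))
o[:300,400:]=cv2.resize(s['img'][110:215,250:390],(400,300),interpolation=cv2.INTER_CUBIC)
o[300:,:400]=cv2.resize(t['img'][165:240,130:230],(400,300),interpolation=cv2.INTER_CUBIC)
o[300:,400:]=cv2.resize(w['img'][200:320,176:336],(400,300),interpolation=cv2.INTER_CUBIC)
cv2.imwrite('pics/c4.png',o)
E
```

```text
t 14.62 p [0.5217 0.1966 0.159 ] yaw 92.84 ztool [ 0.0001  0.     -1.    ] F [-0.5249 -0.5172 -3.992 ] T [ 0.016   0.0507 -0.0247] w 0.17 g 59.9
avgF [ 0.0935 -0.2221 -4.3672] T [ 0.0145  0.0036 -0.0083] T tool [0.0029 0.0147 0.0084] balance offset along tool x (mm) -3.354633779013677
t 14.62 p [0.5217 0.1966 0.159 ] yaw 92.84 ztool [ 0.0001  0.     -1.    ] F [-0.5249 -0.5172 -3.992 ] T [ 0.016   0.0507 -0.0247] w 0.17 g 59.9
delta tool cm [3.6936 0.2598 0.8973]
dyaw about tool z -0.05989366518329575
```

View pics/c4.png

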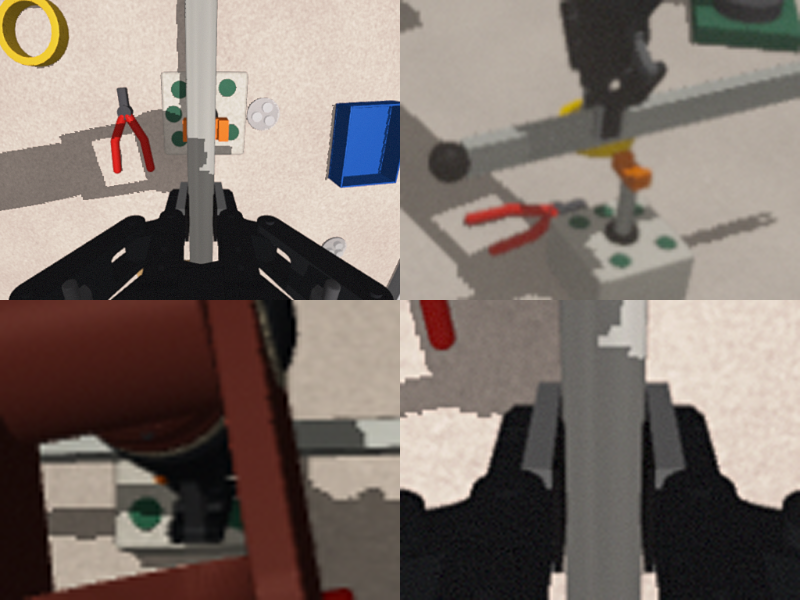

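The lever is held level, with the saddle visible below it at (182–228, 115–140) in the wrist panel. I'll refine the saddle position by colour from this wrist view and the unobstructed initial top view.

```bash
python3 - <<'E'
from h import *
def om(d): 
    h=cv2.cvtColor(d['img'],cv2.COLOR_BGR2HSV); m=cv2.inRange(h,(5,150,90),(18,255,255)); n,l,st_,c=cv2.connectedComponentsWithStats(m); return m
for f in ('w4','t0'):
    d=load(f); m=om(d); n,l,S,c=cv2.connectedComponentsWithStats(m)
    for i in range(1,n):
        if S[i,4]>8:
            x,y,w,h,a=S[i]; print(f,S[i],'TL',onz(d,x-.5,y-.5,.141)[:2],'TR',onz(d,x+w-.5,y-.5,.141)[:2],'BR',onz(d,x+w-.5,y+h-.5,.141)[:2],'BL',onz(d,x-.5,y+h-.5,.141)[:2])
# lever centreline in w4 relative to predicted tool-x line at lever top
d=load('w4'); g=d['img'].astype(float).mean(2)
for r in (20,60): print(r,[int(v) for v in g[r,225:290:2]])
p=manip.state()['tool_pos'];ex=np.array([np.cos(np.radians(92.84)),np.sin(np.radians(92.84)),0])
for a in (.0,.1,.2): q=p+ex*a;q[2]=.0703+.159-.0578+.03;print(proj(d,q))
E
```

```text
w4 [234 151   5  31 148] TL [0.5042 0.2435] TR [0.5074 0.2436] BR [0.508  0.2231] BL [0.5047 0.223 ]
w4 [276 150  17  31 485] TL [0.5308 0.2454] TR [0.5417 0.2459] BR [0.5434 0.2255] BL [0.5322 0.225 ]
t0 [169 194   9  16 136] TL [0.5422 0.2427] TR [0.5427 0.2222] BR [0.5056 0.2202] BL [0.5051 0.2405]
t0 [358 208  16   8  35] TL [ 0.5212 -0.1968] TR [ 0.5222 -0.2345] BR [ 0.5033 -0.234 ] BL [ 0.5023 -0.1964]
t0 [348 229  15   8  33] TL [ 0.4714 -0.1725] TR [ 0.4723 -0.2074] BR [ 0.4538 -0.207 ] BL [ 0.4529 -0.1721]
t0 [336 232  11  12  46] TL [ 0.4638 -0.1444] TR [ 0.4644 -0.17  ] BR [ 0.4368 -0.1695] BL [ 0.4362 -0.1441]
t0 [371 232   8   6  19] TL [ 0.4658 -0.2259] TR [ 0.4663 -0.2446] BR [ 0.4524 -0.2442] BL [ 0.4519 -0.2255]
20 [154, 113, 116, 108, 112, 109, 146, 182, 182, 179, 178, 181, 182, 185, 181, 179, 177, 180, 181, 183, 187, 189, 189, 182, 177, 180, 152, 211, 200, 203, 202, 205, 211]
60 [205, 104, 118, 116, 118, 114, 111, 180, 181, 181, 179, 184, 185, 189, 182, 178, 179, 182, 184, 184, 187, 190, 188, 182, 179, 174, 171, 207, 201, 203, 202, 207, 213]
[257.7028 268.5836]
[257.587   41.4712]
[ 257.2925 -230.7808]
```

Call:
move_arm:
  rows:
    - [0.4,0.05,0,0,0,0,-1]
    - [0.8,0.08,0,0,0,0,-1]
    - [1.0,0.08,0,0,0,0,-1]
    - [0.9,0.08,0,0,0,0,-1]
    - [0.5,0.05,0,0,0,0,-1]
    - [0.3,0.03,0,0,0,0,-1]
    - [0,0,0,0,0,0,-1]
    - [0,0,0,0,0,0,-1]
    - [0,0,0,0,0,0,-1]

```text
time: 15.52
tool_pos: [0.5234, 0.2359, 0.1588]
tool_rot: [0.0, 0.689, 0.725, -0.0]
contact_force: [0.3, -0.4, -3.0]
gripper_width: 0.176
grasp_force: 59.9
```

```bash
cat >> h.py <<'E'
def pos(target,n=10):
    P=[]
    for _ in range(n): manip.grab_frame('wrist'); s=manip.state(); P.append(s['tool_pos'])
    R=Ro.from_quat(s['tool_rot'][[1,2,3,0]]).as_matrix(); p=np.mean(P,0); print('p',p,np.std(P,0),'delta cm',R.T@(np.array(target)-p)*100)
E
python3 - <<'E'
from h import *
pos([.5234,.2355,.1228])
w=grab('wrist','w5'); h=cv2.cvtColor(w['img'],cv2.COLOR_BGR2HSV); m=cv2.inRange(h,(5,150,90),(18,255,255)); n,l,S,c=cv2.connectedComponentsWithStats(m)
for i in range(1,n):
  if S[i,4]>8:
    x,y,a,b,_=S[i]; print(S[i],onz(w,x-.5,y-.5,.141)[:2],onz(w,x+a-.5,y+b-.5,.141)[:2])
E
```

```text
p [0.5234 0.2358 0.1589] [0.     0.0001 0.    ] delta cm [-0.0281 -0.0059  3.6116]
[229 204  11  29 273] [0.5034 0.2467] [0.5114 0.2256]
[275 204  11  30 276] [0.5343 0.2482] [0.5436 0.2263]
```

```bash
python3 - <<'E'
from h import *
s=load('s4');w=load('w4')
for z in (.17,.18,.19): print(z,onz(s,324.2,158,z))
# pad tip inner edges seen in wrist (234,233),(257..): near face y=+11mm
for (u,v) in ((231,233),(282,233)):
  c,r=ray(w,u,v); k=(.1966+.011-c[1])/r[1]; print(c+k*r)
g=s['img'][140:175,324].astype(int).mean(1); print(g.astype(int))
print([proj(s,[.5297,.19,z]) for z in (.171,.201)])
E
```

```text
0.17 [0.5202 0.2127 0.17  ]
0.18 [0.533  0.2048 0.18  ]
0.19 [0.5458 0.1969 0.19  ]
[0.5072 0.2076 0.1858]
[0.5343 0.2076 0.1831]
[135  91  51  48  44  48  45  47  44  50  48  48  48  48  51  48  49  53
  80  94  97  94  93  84  85 102 104 100 109 138 159 168 168 169 171]
[array([317.6546, 161.4962]), array([318.9625, 151.0058])]
```

Fingertips are about 10–14 mm above the lever's underside, so they clear the 6 mm lips. Lowering.

Call:
move_arm:
  rows:
    - [0.1,0,0.3,0,0,0,-1]
    - [0,0,0.6,0,0,0,-1]
    - [0,0,0.6,0,0,0,-1]
    - [0,0,0.6,0,0,0,-1]
    - [0,0,0.5,0,0,0,-1]
    - [0,0,0.3,0,0,0,-1]
    - [0,0,0.2,0,0,0,-1]
    - [0,0,0.1,0,0,0,-1]
    - [0,0,0,0,0,0,-1]
    - [0,0,0,0,0,0,-1]
    - [0,0,0,0,0,0,-1]

```text
time: 16.98
tool_pos: [0.5237, 0.2371, 0.1274]
tool_rot: [0.0, 0.689, 0.725, 0.0]
contact_force: [-0.7, -0.5, -3.8]
gripper_width: 0.175
grasp_force: 59.9
```

```bash
python3 - <<'E'
from h import *
avg(6); pos([.5234,.2368,.1228],2)
E
```

```text
t 17.28 p [0.5235 0.237  0.1271] yaw 92.87 ztool [ 0.0003  0.0001 -1.    ] F [ 0.3156  0.0325 -4.6286] T [ 0.0183 -0.0162 -0.0066] w 0.171 g 59.9
avgF [ 0.3157  0.0846 -4.6926] T [ 0.0102 -0.0039  0.002 ] T tool [-0.0044  0.01   -0.002 ] balance offset along tool x (mm) -2.1372970926721804
p [0.5234 0.237  0.127 ] [0. 0. 0.] delta cm [-0.0215  0.0004  0.4177]
```

Call:
move_arm:
  rows:
    - [0,0,0.08,0,0,0,-1]
    - [0,0,0.08,0,0,0,-1]
    - [0,0,0.08,0,0,0,-1]
    - [0,0,0.05,0,0,0,-1]
    - [0,0,0.05,0,0,0,-1]
    - [0,0,0,0,0,0,-1]
    - [0,0,0,0,0,0,-1]

```text
time: 17.97
tool_pos: [0.5233, 0.237, 0.1235]
tool_rot: [-0.0, 0.689, 0.725, -0.0]
contact_force: [0.4, 0.1, -5.0]
gripper_width: 0.177
grasp_force: 59.9
```

Call:
move_arm:
  rows:
    - [0,0,0.04,0,0,0,-1]
    - [0,0,0,0,0,0,-1]
    - [0,0,0,0,0,0,-1]

```text
time: 18.22
tool_pos: [0.5234, 0.237, 0.1232]
tool_rot: [0.0, 0.689, 0.725, 0.0]
contact_force: [-0.1, -0.0, -3.9]
gripper_width: 0.173
grasp_force: 59.9
```

```bash
python3 - <<'E'
from h import *
avg(4); pos([.5234,.2368,.1228],2)
E
```

```text
t 18.42 p [0.5234 0.237  0.1231] yaw 92.87 ztool [ 0.  0. -1.] F [ 0.1537 -0.1756 -3.1008] T [0.0627 0.0059 0.0329] w 0.172 g 59.9
avgF [ 0.1741  0.4244 -4.0336] T [0.0077 0.0209 0.0165] T tool [ 0.0204  0.0087 -0.0165] balance offset along tool x (mm) -2.156648805901298
p [0.5234 0.237  0.1232] [0. 0. 0.] delta cm [-0.0209 -0.0007  0.035 ]
```

Call:
move_arm:
  rows:
    - [0,0,0.03,0,0,0,-1]
    - [0,0,0,0,0,0,-1]
    - [0,0,0,0,0,0,-1]

```text
time: 18.77
tool_pos: [0.5234, 0.237, 0.1231]
tool_rot: [0.0, 0.689, 0.725, 0.0]
contact_force: [-0.9, -1.1, -1.2]
gripper_width: 0.173
grasp_force: 60.2
```

Call:
move_arm:
  rows:
    - [0,0,0.03,0,0,0,-1]
    - [0,0,0,0,0,0,-1]
    - [0,0,0,0,0,0,-1]

```text
time: 19.02
tool_pos: [0.5234, 0.237, 0.1231]
tool_rot: [0.0, 0.689, 0.725, 0.0]
contact_force: [-2.4, -0.2, 2.0]
gripper_width: 0.172
grasp_force: 60.7
```

```bash
python3 - <<'E'
from h import *
avg(5); pos([.5234,.2368,.1228],2)
E
```

```text
t 19.27 p [0.5235 0.237  0.1231] yaw 92.87 ztool [ 0.0001  0.     -1.    ] F [-3.5398 -1.4673  2.4575] T [-0.2398  0.7121  0.0338] w 0.174 g 61.0
avgF [-3.2911 -1.3644  2.8032] T [-0.1887  0.6526  0.0074] T tool [ 0.6612 -0.1558 -0.0074] balance offset along tool x (mm) -55.590943795245764
p [0.5234 0.237  0.1231] [0. 0. 0.] delta cm [-0.0244 -0.005   0.0299]
```

The lever is seated, with a light load of about 7 N and no earlier contact with the lips. I'll unload slightly and release gently.

Call:
move_arm:
  rows:
    - [0,0,-0.04,0,0,0,-1]
    - [0,0,0,0,0,0,-1]
    - [0,0,0,0,0,0,-0.62]
    - [0,0,0,0,0,0,-0.58]
    - [0,0,0,0,0,0,-0.54]
    - [0,0,0,0,0,0,-0.5]
    - [0,0,0,0,0,0,-0.5]
    - [0,0,0,0,0,0,-0.5]
    - [0,0,0,0,0,0,-0.5]
    - [0,0,0,0,0,0,-0.5]

```text
time: 20.2
tool_pos: [0.5234, 0.237, 0.1229]
tool_rot: [0.0, 0.689, 0.725, 0.0]
contact_force: [-0.0, 0.3, 0.7]
gripper_width: 0.254
grasp_force: 0.0
```

```bash
python3 - <<'E'
from h import *
avg(5)
a=grab('scene','s6')
s=load('s4')
o=np.zeros((600,800,3),np.uint8)
o[:300]=cv2.resize(a['img'][100:205,220:500],(800,300),interpolation=cv2.INTER_CUBIC)
w=grab('wrist','w6')['img']; o[300:,:400]=cv2.resize(w,(400,300))
o[300:,400:]=cv2.resize(w[190:310,176:336],(400,300),interpolation=cv2.INTER_CUBIC)
cv2.imwrite('pics/c6.png',o)
E
```

```text
t 20.45 p [0.5234 0.237  0.1229] yaw 92.87 ztool [ 0.0001  0.0001 -1.    ] F [ 0.3089 -0.0135 -0.003 ] T [ 0.0165  0.0187 -0.0116] w 0.253 g 0.0
avgF [ 0.086  -0.3171 -0.022 ] T [ 0.0111  0.0063 -0.0113] T tool [0.0058 0.0114 0.0113] balance offset along tool x (mm) -514.8866228114332
```

View pics/c6.png

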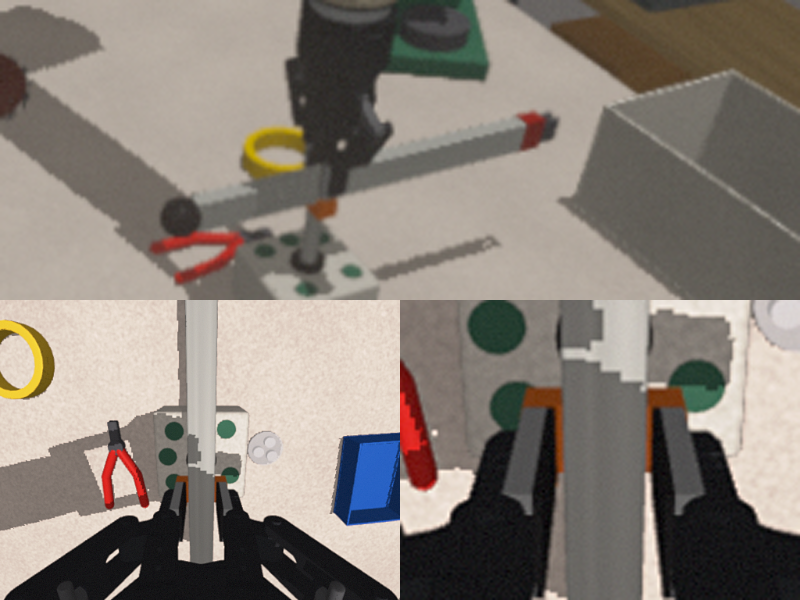

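The lever sits in the orange channel between the barely open fingers, level and with no force on the tool. I'll open further, rise and check the level numerically.

Call:
move_arm:
  rows:
    - [0,0,0,0,0,0,-0.3]
    - [0,0,0,0,0,0,0]
    - [0,0,0,0,0,0,0.3]
    - [0,0,0,0,0,0,0.3]
    - [0,0,0,0,0,0,0.3]
    - [0,0,0,0,0,0,0.3]
    - [0,0,0,0,0,0,0.3]
    - [0,0,-0.3,0,0,0,0.3]
    - [0,0,-0.5,0,0,0,0.3]
    - [0,0,-1,0,0,0,0.3]
    - [0,0,-2,0,0,0,0.3]
    - [0,0,-2,0,0,0,0.3]
    - [0,0,-2,0,0,0,0.3]
    - [0,0,-2,0,0,0,0.3]
    - [0,0,-1,0,0,0,0.3]
    - [0,0,0,0,0,0,0.3]

```text
time: 21.88
tool_pos: [0.5252, 0.2376, 0.2354]
tool_rot: [0.002, 0.689, 0.725, 0.003]
contact_force: [0.2, 0.1, 0.5]
gripper_width: 0.647
grasp_force: 0.0
```

```bash
python3 - <<'E'
from h import *
st()
a=load('s6')['img'].astype(int); b=grab('scene','s7')
for _ in range(5): manip.grab_frame('scene')
c=grab('scene','s8'); d=abs(c['img'].astype(int)-b['img']).mean(2); print('still',d.max())
# red band & knob positions
for n,i in (('s6',load('s6')),('s8',c)):
    h=cv2.cvtColor(i['img'],cv2.COLOR_BGR2HSV); r=cv2.inRange(h,(0,120,60),(4,255,255))|cv2.inRange(h,(174,120,60),(180,255,255)); r[:,:390]=0;r[:130]*=1
    ys,xs=np.nonzero(r); k=cv2.inRange(i['img'][160:190,270:296],(0,0,0),(55,55,55)); yk,xk=np.nonzero(k)
    print(n,'band',xs.mean(),ys.mean(),len(xs),'knob',270+xk.mean(),160+yk.mean(),len(xk))
    K=ray(i,270+xk.mean(),160+yk.mean());B=ray(i,xs.mean(),ys.mean())
    # intersect rays with vertical plane containing lever axis (x=.5234, yaw 92.87)
    nrm=np.array([np.sin(np.radians(92.87)),-np.cos(np.radians(92.87)),0]);p0=np.array([.5234,.237,0])
    P=[q+r*((p0-q)@nrm)/(r@nrm) for q,r in(K,B)]; print(P, 'tilt deg',np.degrees(np.arctan2(P[1][2]-P[0][2],P[1][1]-P[0][1])))
o=np.zeros((600,800,3),np.uint8)
o[:300]=cv2.resize(c['img'][100:205,220:500],(800,300),interpolation=cv2.INTER_CUBIC)
w=grab('wrist','w8')['img']; o[300:,:400]=cv2.resize(w,(400,300))
cv2.imwrite('pics/c8.png',o)
E
```

```text
t 21.88 p [0.5252 0.2376 0.2354] yaw 92.87 ztool [ 0.0068  0.0021 -1.    ] F [0.2399 0.1302 0.5318] T [ 0.007  -0.0177  0.0047] w 0.647 g 0.0
still 110.33333333333333
s6 band 406.06666666666666 144.53333333333333 60 knob 282.6136363636364 177.38636363636363 44
[array([0.5303, 0.1   , 0.1458]), array([0.5118, 0.4688, 0.153 ])] tilt deg 1.1100773330159825
s8 band 406.1875 144.625 64 knob 282.6923076923077 177.23076923076923 65
[array([0.5303, 0.1002, 0.1462]), array([0.5118, 0.4694, 0.1525])] tilt deg 0.9806108691646765
```

View pics/c8.png

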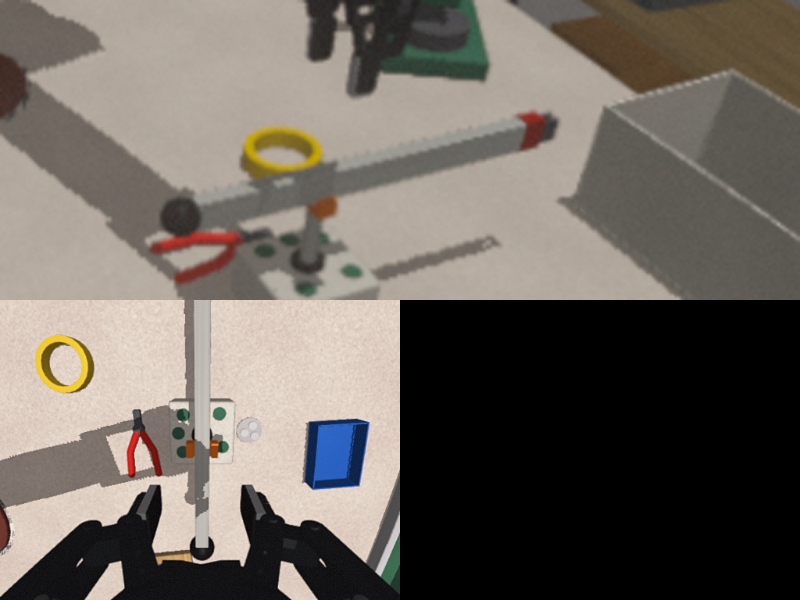

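The lever lies on the saddle with the gripper clear above it. It hasn't shifted since release, and knob and band differ by less than measurement error (about 1°, with unchanged pixels). Handing in.

```bash
python3 - <<'E'
from h import *
print(manip.job_done())
E
```

```text
the job is handed in; nothing more can be done
None
```

The lever is lying on the orange saddle, in its channel and about 1° from level by the camera, with the gripper clear above it; I handed the job in at about 22 s, and the hand-in gave no verdict.

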